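# Open the prize-draw box

## Robot

A 7-joint arm with a two-finger parallel gripper is mounted at the origin on the work surface. World frame = base frame: x ahead of the robot, y to its left, z up, the work surface at z = 0. Lengths are in m, angles in rad, forces in N, time in s.
With the tool pointing down it reaches from about 0.4 to 0.875 m from the base axis. Payload 19.3 kg.
Tool frame: the origin (TCP) lies midway between the tips of the shut fingers; the grasp point (between the pads) lies 19 mm behind it; z points along the fingers, y is the line along which they close (so a half turn about z gives the same grasp; the last joint's range is limited). The gripper opens to 85 mm and grips with 20 to 120 N. Pads are 22 mm wide; open, the fingers measure 114 mm over their backs; the gripper's body (76 mm by 85 mm) begins 54 mm behind the grasp point. The pads swing forward as they close: fully open they stand 13 mm farther back than shut.
Start: joints at [-1.273, 0.521, -0.036, 1.599, 0.021, 1.021, -0.113], TCP at [0.225, 0.583, 0.231] pointing down, gripper open.
Joint ranges: [-2.91, 2.91], [-0.3, 2.13], [-1.5, 1.42], [0.17, 2.43], [-1.26, 4.41], [0.16, 1.93], [-2.52, 2.52]. Speed limits (rad/s): [1.89, 1.89, 2.39, 2.39, 3.01, 3.01, 3.01].

## Interface

Orientations are given as [roll, pitch, yaw] about the fixed x, y, z axes, in that order (R = Rz(yaw) Ry(pitch) Rx(roll)).
In Python, from workcell import telemetry, grab_frame, calibration, bot, outline_of, landmark_of gives the robot as it stands. The module is installed in compiled form; this text tells all that it offers.
- The arm moves only by the shell command python3 -m inch 'ROWS' [FORCE]. ROWS is JSON, a list of rows, each a list of 7 numbers: the shift along the tool's x, y, z in m, then the turn, a rotation vector about the tool's x, y, z in rad, then the closure, from 0 (fully open) to 1 (shut). A call has 1 to 5 rows; each row shifts and turns the commanded pose from where the row before left it, along the tool's axes as they then stand; what a row does not reach is not made up. A row lasts 1/10 s, in which the tool goes at most 50 mm and 8.59 degrees, less where a joint would pass 70% of its speed; a pose out of reach is approached as far as the arm can. A call is refused whole if a number of a shift passes 0.05 or a number of a turn 0.15, either way. A call with a gripper value outside its range is refused whole. The fingers move at their own pace and stop on an object; FORCE is the grip in N (left out, the last holds). Time passes only in rows, so rows that do not move let the fingers close. It gives the time, the measured TCP pose, the force, the opening and the grip force at its end, in the units of the state.
- telemetry.observe(): the state, without advancing time (a new reading comes with each control period).
- grab_frame(name): name is "scene" or "top"; returns the picture (400x640x3 uint8, red, green, blue); there is no depth.
- calibration(name): a dict with "fovy" (degrees; the focal length in pixels is half the picture's height over the tangent of half this angle, whatever the lens; pixels are square), "cx", "cy" (the principal point, pixels), "pose" (4x4, takes a point from camera to world coordinates). Camera axes: x right, y down, z forward; pixel columns grow to the right and rows downward; lengths in m; the calibration is good to about 2 mm. A picture is of the moment at which its call begins. calibration takes no time and is no camera call.
- bot.job_done(): hands the job in; it is judged then, once.
Trained networks look in the newest picture that a camera, given by its name, has taken for a name from the list of things; names that differ only in an ending like _2 or _b are one class to them, and where a whole thing is asked for, a point or a joint stands for the part that bears it (a point fixed in the world has none). Each returns a list of dicts, best first, with "score" (0 to 1); they miss things now and then, are a little off and sometimes report something else, mostly with a low value. They report only what shows in the picture. A call takes as long as a camera call. They do not tell look-alikes from the thing itself.
- outline_of(label, camera): "region" (400x640 bool, what is visible of it) and "rect" ([left, top, right, bottom] in pixels, round what is visible of it).
- landmark_of(label, camera): "xy" ([column, row] in pixels: a listed point, or the origin of a listed thing).
The state is a dict: "clock": time; "qpos": joint angles; "qd": joint speeds; "joint_efforts": joint torques, N m; "position": TCP position; "tool_rot": TCP orientation; "force": force on the tool from outside, world axes, zero at the start; "moment": the same for the moment, N m; "grip_width": finger opening in m; "finger_force": force on a finger pad.
Only numpy, scipy, OpenCV 4.12 (cv2) and the standard library are available. Lean on these libraries where they do the work, as an engineer would, in place of code of your own. Each camera call takes 0.05 s, during which the arm holds its last target. There are 200 camera calls.

## Task

Open the prize-draw box for the draw: pull the pin out of the hasp staple and lay it wholly inside the wooden tray, then raise the lid and leave it standing open by at least 60 degrees. The round knob is the lid's handle but also works a hidden turn catch, and nobody remembers whether that was left on: try the lid, and if it is held turn the knob until the lid comes. Leave the ice bucket, the wine glass, the mallet and the pepper mill where they stand.

Things in the scene. Friction and masses are not known exactly. Their poses are not given: they have to be found in the camera images.
- draw_box: Heavy dark wooden box that does not move, 204 mm deep (x), 240 mm wide (y), with a lid that slopes down at 30 degrees towards its front. Origin at the centre of its underside; its x axis points from its low front (62 mm high) to its high back (190 mm high), z is up, y runs along the lid's hinge.
- box_lid (a joint): Opening angle of the lid, rad: 0 shut, growing as its front edge rises, stop at 1.75. A dark wooden board, 235 mm down the slope, 240 mm wide, 12 mm thick, 0.4 kg, on a stiff hinge: it stays at whatever angle it is left; 6 to 8 N at the knob, along the arc, raise it. With the catch on it gives only 0.01 to 0.02 rad.
- lid_hinge (a point): Middle of the lid's hinge line, on the upper edge of the lid's upper face, with the box's axes (the hinge line is the y axis). The lid opens by turning about +y.
- knob_grip (a point): Centre of the round brass knob, 25 mm above the lid's face, 165 mm down the slope from the hinge. Axes of the lid, which do not turn with the knob: x up the slope, y along the hinge, z out of the lid (the knob's axis). A plain drum, 40 mm in diameter, from 12 to 38 mm above the lid, alike all round. It turns either way without stops (0.07 N m). It is the lid's handle and works the catch.
- keeper_rail (a point): Inner lower edge of the rail inside the box, hidden below the shut lid. A tongue on the knob's spindle catches under it and holds the lid while it points within about 70 degrees either side of straight down the slope; otherwise the lid is free. Nothing outside shows how the tongue stands; if it holds, at most 140 degrees of turn, kept in one direction, free it. Axes of the box.
- staple_eye (a point): Centre of the eye of the steel staple, in front of the lid's lower edge. Axes of the shut lid: x up the slope, y across (along the pin), z out of the lid. A hoop of 6 mm bar along z, 30 mm wide over its legs (in x), its top 14 mm above this point. It stands through the lid's slotted hasp plate: 64 mm wide (y), face 8 mm below this point and 13 mm above the lid's, its front edge turned up 8 mm. The pin bars the lid.
- pin_grip (a point): Centre of the pin's turned wooden grip, a cylinder 22 mm in diameter, 40 mm long. The pin lies along its own y axis: the grip at its +y end, the steel shank, 8 mm in diameter and 80 mm long, towards -y through the staple; 120 mm and 45 g in all. It sits loosely in the eye and comes out along +y (to the left, for one who faces the box's front). The grip hangs free in front of the lid's edge.
- pin_tip (a point): Tip of the pin's shank, 100 mm from the grip's centre towards -y of the pin.
- tray_in (a point): Centre of the inner floor of the shallow wooden tray, 98 mm (x) by 168 mm (y) inside, walls 6 mm thick and 18 mm high above this floor, which is 6 mm above the table. The tray does not move.
- ice_bucket: Bystander: black plastic ice bucket, 124 mm wide at the rim, 120 mm high, handles out to 80 mm from the axis. Origin at the centre of its underside.
- wine_glass: Bystander: stemmed wine glass, 80 mm wide, 195 mm high. Origin at the centre of its foot.
- mallet: Bystander: wooden mallet lying down, its head a cylinder of 60 mm diameter and 82 mm length along its x, its handle 210 mm long along its +y. Origin under the middle of the head.
- pepper_mill: Bystander: turned wooden pepper mill, 52 mm wide at the foot, 148 mm high, standing in front of the box on the side away from the pin's grip. Origin at the centre of its underside.
Mind the look-alikes: they are no part of the job. Of the things that look like the part that bears pin_grip, the smaller one is meant. Of the things shaped like the part that bears tray_in, the wooden one is meant.

How it is judged:
On the way, in this order (a step that is already met when the one before it is completed fails the run):
1. the pin is out of the staple and lies wholly in the tray, let go (x of pin_grip in the frame of tray_in between -0.051 and 0.051 m and y of pin_grip in the frame of tray_in between -0.086 and 0.086 m and z of each of pin_grip, pin_tip in the frame of tray_in below 0.03 m and x of pin_tip in the frame of tray_in between -0.051 and 0.051 m and y of pin_tip in the frame of tray_in between -0.086 and 0.086 m and contact force between the fingers and pin below 0.05 N), for 0.2 s.
2. the lid is raised by at least 57 degrees (value of joint box_lid above 1 rad), for 0.2 s.
At the end, for the whole second after the job is handed in: The lid stands still, open by more than 1.0 rad (57 degrees), and the pin, grip and tip, lies at rest within the tray's walls (x of pin_grip in the frame of tray_in between -0.051 and 0.051 m and y of pin_grip in the frame of tray_in between -0.086 and 0.086 m and z of each of pin_grip, pin_tip in the frame of tray_in below 0.03 m and x of pin_tip in the frame of tray_in between -0.051 and 0.051 m and y of pin_tip in the frame of tray_in between -0.086 and 0.086 m and linear speed of pin below 0.03 m/s and value of joint box_lid above 1 rad and velocity of joint box_lid between -0.1 and 0.1 rad/s); the robot touches nothing.
It fails at once if the ice bucket is shifted by more than 30 mm or tipped over (distance of ice_bucket from where it was at the start of the episode above 0.03 m or angle between ice_bucket's own z axis and vertical above 0.35 rad).
It fails at once if the wine glass is shifted by more than 30 mm or tipped over (distance of wine_glass from where it was at the start of the episode above 0.03 m or angle between wine_glass's own z axis and vertical above 0.35 rad).
It fails at once if the mallet is shifted by more than 30 mm or tipped over (distance of mallet from where it was at the start of the episode above 0.03 m or angle between mallet's own z axis and vertical above 0.35 rad).
It fails at once if the pepper mill is shifted by more than 30 mm or tipped over (distance of pepper_mill from where it was at the start of the episode above 0.03 m or angle between pepper_mill's own z axis and vertical above 0.35 rad).
It also fails if it takes over 67 s, if anything falls off the work surface, if the arm or the gripper's body presses on something with over 40 N, if the wrist force passes 120 N, or if a joint passes its speed limit or range.

## Working session

There is one attempt and no reset: what is moved stays moved. The work goes in short steps, Python scripts to look and compute and a shell command to move; the robot and the scene stay as the last step left them, time stands still between calls to the robot, and variables do not carry over. Pictures are saved under pics/ and viewed, at most 10 in all, crops included, and the job is handed in when it is done.

```bash
mkdir -p pics; cat > h.py <<'E'
import numpy as np, cv2
from workcell import telemetry, grab_frame, calibration, bot, outline_of, landmark_of
from scipy.spatial.transform import Rotation as R
def cam(n):
    c=calibration(n); f=200/np.tan(np.radians(c["fovy"])/2); return c,f,np.array(c["pose"])
def ray(n,px):
    c,f,P=cam(n); d=P[:3,:3]@np.array([(px[0]-c["cx"])/f,(px[1]-c["cy"])/f,1]); return P[:3,3],d/np.linalg.norm(d)
def atz(n,px,z):
    o,d=ray(n,px); return o+d*(z-o[2])/d[2]
def proj(n,p):
    c,f,P=cam(n); q=P[:3,:3].T@(np.array(p)-P[:3,3]); return np.array([c["cx"]+f*q[0]/q[2],c["cy"]+f*q[1]/q[2]])
def tri(pa,pb):
    o1,d1=ray("scene",pa);o2,d2=ray("top",pb)
    t=np.linalg.lstsq(np.c_[d1,-d2],o2-o1,rcond=None)[0]
    a=o1+t[0]*d1;b=o2+t[1]*d2; return (a+b)/2,np.linalg.norm(a-b)
def save(n,name):
    im=grab_frame(n); cv2.imwrite(f"pics/{name}.png",im[:,:,::-1]); return im
E
python3 - <<'E'
from h import *
np.set_printoptions(precision=4,suppress=True)
for n in("scene","top"):
    save(n,n+"1"); print(n,cam(n)[2][:3].round(3).tolist(),cam(n)[1])
    for l in "lid_hinge knob_grip staple_eye pin_grip pin_tip tray_in draw_box ice_bucket wine_glass mallet pepper_mill".split():
        print(l,[(np.round(d["xy"]).tolist(),round(d["score"],2)) for d in landmark_of(l,n)[:4]])
a=cv2.imread("pics/scene1.png");b=cv2.imread("pics/top1.png")
E
```

```text
scene [[-0.823, 0.414, -0.389, 1.077], [0.568, 0.596, -0.567, 0.669], [-0.003, -0.688, -0.726, 1.106]] 486.28995362053837
lid_hinge [([288.0, 255.0], 0.87)]
knob_grip [([340.0, 248.0], 0.72)]
staple_eye [([362.0, 248.0], 0.64)]
pin_grip [([399.0, 245.0], 0.85), ([380.0, 263.0], 0.58)]
pin_tip [([438.0, 231.0], 0.85), ([349.0, 238.0], 0.56)]
tray_in [([248.0, 142.0], 0.96), ([313.0, 166.0], 0.83)]
draw_box []
ice_bucket [([454.0, 317.0], 0.85)]
wine_glass [([276.0, 187.0], 0.76)]
mallet [([401.0, 344.0], 0.91)]
pepper_mill [([357.0, 240.0], 0.92), ([315.0, 168.0], 0.16)]
top [[0.014, -0.993, 0.113, 0.432], [-1.0, -0.012, 0.015, -0.123], [-0.013, -0.114, -0.993, 1.393]] 417.4583090976469
lid_hinge [([266.0, 130.0], 0.85)]
knob_grip [([265.0, 186.0], 0.97), ([277.0, 212.0], 0.53)]
staple_eye [([267.0, 210.0], 0.92)]
pin_grip [([258.0, 251.0], 0.58), ([196.0, 190.0], 0.57)]
pin_tip [([276.0, 214.0], 0.67), ([253.0, 288.0], 0.57), ([190.0, 242.0], 0.44)]
tray_in [([384.0, 251.0], 0.93)]
draw_box [([269.0, 178.0], 0.61)]
ice_bucket [([190.0, 242.0], 0.78)]
wine_glass [([383.0, 205.0], 0.82)]
mallet [([196.0, 194.0], 0.85)]
pepper_mill [([266.0, 187.0], 0.59), ([290.0, 231.0], 0.49)]
```

View pics/scene1.png

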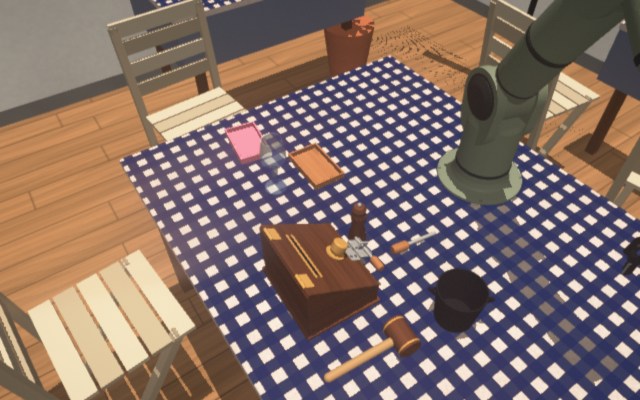

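View pics/top1.png

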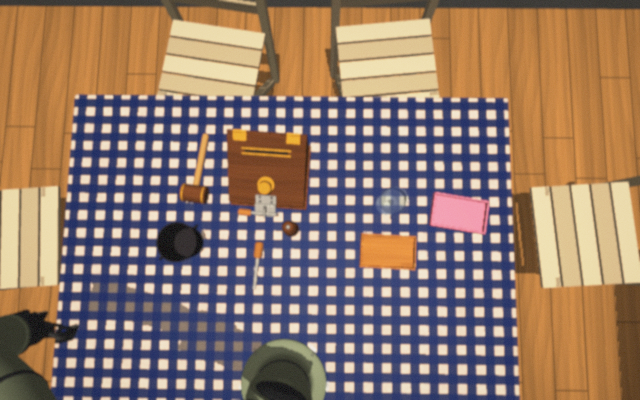

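The scene shows two pins. One is in the hasp staple (scene 378,263; top 246,212) and a loose, larger look-alike lies on the table (scene 400,246; top 258,250). There are also two trays, wooden (scene 316,166; top 388,252) and pink (scene 245,142; top 460,213). I choose the pin in the staple and the wooden tray, and will check that in a close crop.

```bash
python3 - <<'E'
from h import *
np.set_printoptions(precision=4,suppress=True)
a=cv2.imread("pics/scene1.png");b=cv2.imread("pics/top1.png")
c1=cv2.resize(a[215:295,310:450],None,fx=5.5,fy=5.5,interpolation=2)[:440,:770];c2=cv2.resize(b[125:265,170:310],(300,300))
cv2.imwrite("pics/crop1.png",c1)
for n,s,t in [("hinge",(288,255),(266,130)),("knob",(340,248),(265,186)),("eye",(362,248),(267,210)),("pin",(380,263),(246,212)),("tip",(349,238),(276,214)),("tray",(315,167),(388,252))]: print(n,*tri(s,t))
print("tray",atz("top",(388,252),.006),atz("scene",(313,166),.006))
print("glass",atz("top",(383,205),0),atz("scene",(276,187),0))
print("mill",atz("scene",(357,240),0),"bucket",atz("scene",(454,317),0),"mallet",atz("scene",(401,344),0))
for n in("scene","top"):
  for l in("tray_in","pin_grip","box_lid","draw_box"):
    for d in outline_of(l,n)[:3]:
        m=d["region"].astype(np.uint8); cs=max(cv2.findContours(m,0,2)[0],key=cv2.contourArea)
        q=cv2.boxPoints(cv2.minAreaRect(cs)); print(n,l,round(d["score"],2),m.sum(),q.round().tolist(),[atz(n,p,.024 if l=="tray_in" else .06)[:2].round(3).tolist() for p in q])
print(telemetry.observe())
E
```

```text
hinge [0.7641 0.0529 0.1993] 0.0154424250893041
knob [0.6128 0.06   0.121 ] 0.006952278151450793
eye [0.5415 0.0603 0.0692] 0.01141218501778842
pin [0.5341 0.1271 0.0708] 0.011674240135910046
tip [0.5396 0.0224 0.0708] 0.016146698016584367
tray [ 0.4183 -0.3392 -0.0033] 0.0018853593184879488
tray [ 0.4177 -0.3372  0.006 ] [ 0.4273 -0.3393  0.006 ]
glass [ 0.5734 -0.3222  0.    ] [ 0.5768 -0.3298  0.    ]
mill [ 0.495 -0.008  0.   ] bucket [0.4441 0.3326 0.    ] mallet [0.6039 0.3121 0.    ]
scene tray_in 0.83 1152 [[224.0, 128.0], [256.0, 118.0], [269.0, 157.0], [236.0, 168.0]] [[0.59, -0.669], [0.466, -0.658], [0.535, -0.445], [0.648, -0.46]]
scene tray_in 0.76 1488 [[286.0, 156.0], [312.0, 134.0], [345.0, 175.0], [319.0, 196.0]] [[0.484, -0.418], [0.35, -0.462], [0.376, -0.229], [0.499, -0.198]]
scene pin_grip 0.83 247 [[389.0, 246.0], [424.0, 232.0], [428.0, 241.0], [392.0, 255.0]] [[0.47, 0.095], [0.355, 0.113], [0.369, 0.142], [0.481, 0.124]]
scene box_lid 0.65 5572 [[259.0, 225.0], [368.0, 209.0], [379.0, 287.0], [271.0, 303.0]] [[0.721, -0.171], [0.431, -0.045], [0.572, 0.183]
[... 904 characters left out ...]
0.539, -0.067], [0.535, 0.186]]
top draw_box 0.84 6319 [[226.0, 130.0], [309.0, 130.0], [309.0, 217.0], [226.0, 217.0]] [[0.809, 0.2], [0.811, -0.073], [0.526, -0.077], [0.522, 0.189]]
{'clock': 1.6, 'qpos': array([-1.2732,  0.5214, -0.0363,  1.5995,  0.0212,  1.0211, -0.1128]), 'qd': array([-0.0008, -0.0018, -0.0005, -0.0005, -0.0012,  0.0007,  0.0001]), 'joint_efforts': array([  0.0001, -92.6824,   1.9785, -37.0246,   0.0181,   0.0018,
         0.    ]), 'position': array([0.2248, 0.5832, 0.2313]), 'tool_rot': array([-3.1415,  0.    ,  2.7738]), 'force': array([ 0.1214, -0.3362,  0.0791]), 'moment': array([ 0.025 , -0.0313,  0.012 ]), 'finger_force': 0.0, 'grip_width': 0.08532962770446016}
```

View pics/crop1.png

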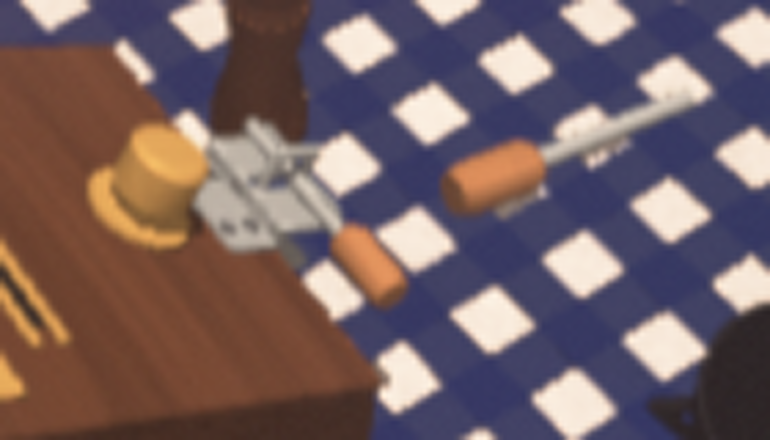

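The crop shows the small pin's grip at scene (378,263), with its shank through the staple. The loose look-alike is clearly larger. Next I fit the box model.

```bash
cat > fit.py <<'E'
from h import *
from scipy.optimize import least_squares
np.set_printoptions(precision=4,suppress=True)
obs=[("hinge",(288,255),(266,130)),("knob",(340,248),(265,186)),("eye",(362,248),(267,210)),("pin",(377.6,263.2),(246,212)),("tip",(349,238),(276,214))]
def model(v):
    x,y,w,d,s,ye,=v
    c,sn=np.cos(w),np.sin(w); Rz=np.array([[c,-sn,0],[sn,c,0],[0,0,1]])
    ux=np.array([np.cos(np.pi/6),0,.5]);uz=np.array([-.5,0,np.cos(np.pi/6)]);uy=np.array([0,1,0])
    h=np.array([.102,0,.19]); e=h-d*ux+.021*uz+ye*uy
    L=dict(hinge=h,knob=h-.165*ux+.025*uz,eye=e,pin=e+s*uy-.003*uz,tip=e+(s-.1)*uy-.003*uz)
    return {k:Rz@p+[x,y,0] for k,p in L.items()}
def res(v):
    m=model(v); return np.concatenate([np.r_[proj("scene",m[k])-a,proj("top",m[k])-b] for k,a,b in obs])
if __name__=="__main__":
    r=least_squares(res,[.664,.058,0,.25,.065,0],loss="soft_l1",f_scale=2.)
    print(r.x,model(r.x)); print(res(r.x).reshape(-1,4))
E
python3 fit.py
```

```text
[ 0.6663  0.0572 -0.0485  0.2552  0.0643 -0.0013] {'hinge': array([0.7682, 0.0522, 0.19  ]), 'knob': array([0.6129, 0.0598, 0.1292]), 'eye': array([0.5369, 0.0621, 0.0806]), 'pin': array([0.5415, 0.1263, 0.078 ]), 'tip': array([0.5366, 0.0265, 0.078 ])}
[[-4.7107  2.6025 -0.8988  1.6001]
 [-1.3897 -2.108  -1.029   0.4406]
 [-0.1168 -3.0933 -2.3062  2.4917]
 [-2.0308 -0.8321 -1.3746 -1.1488]
 [ 4.8458 -1.0631  0.0706 -1.227 ]]
```

```bash
cat > plan.py <<'E'
import sys
from h import *
def tgt(a,yaw):  # tool z leans forward by a (deg) along box x; tool x along +y of box
    a=np.radians(a); M=np.array([[0,np.cos(a),np.sin(a)],[1,0,0],[0,np.sin(a),-np.cos(a)]])
    return R.from_euler("z",yaw)*R.from_matrix(M)
def go(p,a,yaw,Rt=None):
    s=telemetry.observe(); Rc=R.from_euler("xyz",s["tool_rot"]); Rt=Rt or tgt(a,yaw)
    w=(Rc.inv()*Rt).as_rotvec(); n=int(np.ceil(np.linalg.norm(w)/.145)); d=np.array(p)-s["position"]
    print("clock",s["clock"],"pos",s["position"].round(4),"force",s["force"].round(2),"grip",round(s["grip_width"],4),round(s["finger_force"],1))
    print("rot total",w.round(4),"rows",n,"each",(w/max(n,1)).round(4)); print("shift: tool now",Rc.inv().apply(d).round(4)," tool after rot",Rt.inv().apply(d).round(4))
E
python3 - <<'E'
from plan import *
p=np.array([.540,.126,.077]); go(p+tgt(45,-.05).apply([0,0,-.1]),45,-.05)
E
```

```text
clock 1.6 pos [0.2248 0.5832 0.2313] force [ 0.12 -0.34  0.08] grip 0.0853 0.0
rot total [-0.6779 -0.4905  1.1845] rows 11 each [-0.0616 -0.0446  0.1077]
shift: tool now [-0.3914 -0.3353  0.0836]  tool after rot [-0.4408  0.1297  0.2479]
```

```bash
python3 -m inch '[[0,0,-0.05,-0.0616,-0.0446,0.1077,0],[0,0,0,-0.0616,-0.0446,0.1077,0],[0,0,0,-0.0616,-0.0446,0.1077,0],[0,0,0,-0.0616,-0.0446,0.1077,0],[0,0,0,-0.0616,-0.0446,0.1077,0]]' 40 && python3 -m inch '[[0,0,0,-0.0616,-0.0446,0.1077,0],[0,0,0,-0.0616,-0.0446,0.1077,0],[0,0,0,-0.0616,-0.0446,0.1077,0],[0,0,0,-0.0616,-0.0446,0.1077,0],[0,0,0,-0.0616,-0.0446,0.1077,0]]' && python3 -m inch '[[0,0,0,-0.0616,-0.0446,0.1077,0],[0,0,0,0,0,0,0]]'
python3 - <<'E'
from plan import *
go([.47,.13,.28],45,-.05)
E
```

```text
clock: 2.1
position: [0.2249, 0.5831, 0.2819]
tool_rot: [2.784, 0.126, 2.201]
force: [0.4, 0.1, 0.5]
grip_width: 0.0856
finger_force: 0.0
clock: 2.6
position: [0.2243, 0.5833, 0.2817]
tool_rot: [2.417, 0.038, 1.626]
force: [0.6, -0.4, -0.3]
grip_width: 0.0857
finger_force: 0.0
clock: 2.8
position: [0.2226, 0.5842, 0.2798]
tool_rot: [2.355, 0.001, 1.522]
force: [-1.4, -0.4, 0.0]
grip_width: 0.0852
finger_force: 0.0
clock 2.8 pos [0.2226 0.5842 0.2798] force [-1.36 -0.43  0.03] grip 0.0852 0.0
rot total [ 0.0017 -0.      0.002 ] rows 1 each [ 0.0017 -0.      0.002 ]
shift: tool now [-0.4417  0.1897  0.191 ]  tool after rot [-0.4413  0.1909  0.1907]
```

```bash
python3 -m inch '[[-0.044,0.019,0.019,0,0,0,0],[-0.044,0.019,0.019,0,0,0,0],[-0.044,0.019,0.019,0,0,0,0],[-0.044,0.019,0.019,0,0,0,0],[-0.044,0.019,0.019,0,0,0,0]]' && python3 -m inch '[[-0.044,0.019,0.019,0,0,0,0],[-0.044,0.019,0.019,0,0,0,0],[-0.044,0.019,0.019,0,0,0,0],[-0.044,0.019,0.019,0,0,0,0],[-0.044,0.019,0.019,0,0,0,0]]' && python3 -m inch '[[0,0,0,0,0,0,0],[0,0,0,0,0,0,0]]'
python3 - <<'E'
from plan import *
p=np.array([.540,.126,.077]); go(p+tgt(45,-.05).apply([0,0,-.08]),45,-.05)
E
```

```text
clock: 3.3
position: [0.3448, 0.3613, 0.2809]
tool_rot: [2.36, 0.001, 1.523]
force: [1.8, 0.7, 1.4]
grip_width: 0.0856
finger_force: 0.0
clock: 3.8
position: [0.4241, 0.2216, 0.2777]
tool_rot: [2.368, 0.006, 1.522]
force: [0.5, 0.5, 1.0]
grip_width: 0.0858
finger_force: 0.0
clock: 4.0
position: [0.4241, 0.2218, 0.2774]
tool_rot: [2.367, 0.007, 1.519]
force: [-0.6, -0.7, -0.2]
grip_width: 0.0852
finger_force: 0.0
clock 4.0 pos [0.4241 0.2218 0.2774] force [-0.59 -0.7  -0.22] grip 0.0852 0.0
rot total [-0.0108  0.0062  0.0035] rows 1 each [-0.0108  0.0062  0.0035]
shift: tool now [-0.0888 -0.0552  0.1481]  tool after rot [-0.0899 -0.0564  0.1469]
```

```bash
python3 -m inch '[[-0.03,0,0,-0.01,0.006,0.003,0],[-0.03,0,0,0,0,0,0],[-0.03,0,0,0,0,0,0],[0,-0.01,0.02,0,0,0,0],[0,-0.01,0.025,0,0,0,0]]' && python3 -m inch '[[0,-0.01,0.025,0,0,0,0],[0,-0.01,0.025,0,0,0,0],[0,-0.01,0.025,0,0,0,0],[0,0,0,0,0,0,0],[0,0,0,0,0,0,0]]'
python3 - <<'E'
from plan import *
p=np.array([.540,.126,.077]); go(p+tgt(45,-.05).apply([0,0,-.06]),45,-.05)
a=save("scene","s2");b=save("top","t2")
for n in("scene","top"):
    for l in ("pin_grip","knob_grip","staple_eye","pin_tip"): print(n,l,[(np.round(d["xy"],1).tolist(),round(d["score"],2)) for d in landmark_of(l,n)[:3]])
    print("tcp",proj(n,telemetry.observe()["position"]))
c1=cv2.resize(a[195:295,310:430],(480,400),interpolation=2)
c2=cv2.resize(b[175:255,220:300],(320,320),interpolation=2); c2=np.vstack([c2,np.zeros((80,320,3),np.uint8)])
cv2.imwrite("pics/crop2.png",np.hstack([c1,c2])[:,:,::-1])
E
```

```text
clock: 4.5
position: [0.434, 0.2086, 0.254]
tool_rot: [2.368, 0.031, 1.522]
force: [-0.1, 0.3, 0.6]
grip_width: 0.0855
finger_force: 0.0
clock: 5.0
position: [0.4511, 0.2017, 0.2147]
tool_rot: [2.363, 0.057, 1.518]
force: [1.0, 0.1, 0.2]
grip_width: 0.0854
finger_force: 0.0
clock 5.0 pos [0.4511 0.2017 0.2147] force [1.01 0.11 0.22] grip 0.0854 0.0
rot total [-0.007   0.0421  0.0383] rows 1 each [-0.007   0.0421  0.0383]
shift: tool now [-0.0655 -0.0338  0.1059]  tool after rot [-0.0712 -0.0319  0.1028]
scene pin_grip [([396.3, 244.9], 0.83), ([376.9, 260.4], 0.55), ([397.3, 343.0], 0.26)]
scene knob_grip [([340.4, 243.9], 0.82), ([277.4, 185.4], 0.62)]
scene staple_eye [([361.8, 245.4], 0.87), ([319.2, 284.8], 0.75)]
scene pin_tip [([436.8, 230.9], 0.77), ([352.3, 240.3], 0.59)]
tcp [429.90548499 231.74060649]
top pin_grip [([244.9, 212.4], 0.65), ([253.8, 250.8], 0.55)]
top knob_grip [([266.3, 185.6], 0.95)]
top staple_eye [([263.7, 211.4], 0.9)]
top pin_tip [([255.0, 290.7], 0.65), ([279.5, 217.0], 0.63)]
tcp [207.68793814 238.22501761]
```

View pics/crop2.png

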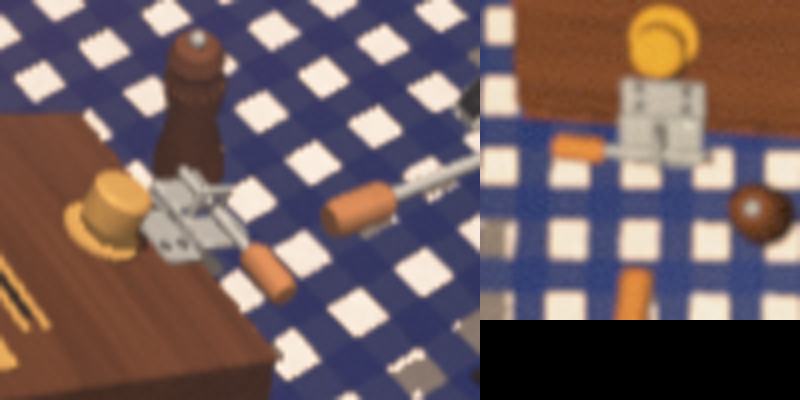

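```bash
python3 - <<'E'
from plan import *
print(telemetry.observe()["qpos"].round(3), tri((377,263.2),(244.5,212)))
E
python3 -m inch '[[-0.02,0,0,0,0,0,0],[-0.02,0,0,0,0,0,0]]'
python3 - <<'E'
from plan import *
print(telemetry.observe()["qpos"].round(3), telemetry.observe()["qd"].round(3))
E
```

```text
[-0.518  0.295 -0.539  2.432  1.564  0.834 -2.401] (array([0.53792158, 0.12777231, 0.07322124]), np.float64(0.0007818212792574681))
clock: 5.7
position: [0.4486, 0.1928, 0.1994]
tool_rot: [2.374, 0.109, 1.533]
force: [0.9, -0.0, -0.4]
grip_width: 0.0855
finger_force: 0.0
[-0.253  0.401 -0.869  2.432  1.574  1.001 -2.36 ] [ 1.341e+00  6.590e-01 -1.706e+00  1.000e-03  5.100e-02  9.550e-01
  2.390e-01]
```

```bash
cat > kin.py <<'E'
from h import *
import itertools
D=[([-1.2732,.5214,-.0363,1.5995,.0212,1.0211,-.1128],[.2248,.5832,.2313],[-3.1415,0,2.7738])]
s=telemetry.observe(); D.append((s["qpos"],s["position"],s["tool_rot"]))
def chain(q,sg,c=0):
    A=R.identity();o=[]
    for i,ax in enumerate("zyzyzyz"):
        A=A*R.from_euler(ax,sg[i]*q[i]); o.append(A)
    return o
if __name__=="__main__":
  for sg in itertools.product([1,-1],repeat=4):
    sg=[sg[0],1,sg[1],1,sg[2],1,sg[3]]
    M=[];b=[];E=[]
    for q,p,e in D:
        o=chain(q,sg); z=[0,0,1]
        M.append(np.c_[z,o[1].apply(z),o[3].apply(z),o[5].apply(z)]); b.append(p); E.append(o[6].inv()*R.from_euler("xyz",e))
    x,r,_,_=np.linalg.lstsq(np.vstack(M),np.hstack(b),rcond=None)
    print(sg,x.round(3),np.linalg.norm(np.vstack(M)@x-np.hstack(b)).round(4),"rot",(E[0].inv()*E[1]).magnitude().round(3),E[0].as_euler("xyz").round(3))
E
python3 kin.py
```

```text
Traceback (most recent call last):
  File "kin.py", line 18, in <module>
    print(sg,x.round(3),np.linalg.norm(np.vstack(M)@x-np.hstack(b)).round(4),"rot",(E[0].inv()*E[1]).magnitude().round(3),E[0].as_euler("xyz").round(3))
                                                                                   ^^^^^^^^^^^^^^^^^^^^^^^^^^^^^^^^^^^
AttributeError: 'float' object has no attribute 'round'
```

```bash
sed -i 's/magnitude().round(3)/magnitude()/' kin.py; python3 kin.py
```

```text
[1, 1, 1, 1, 1, 1, 1] [ 2.504 -1.228  0.164  1.256] 0.4395 rot 2.3135118119660207 [ 0.    -0.    -0.835]
[1, 1, 1, 1, 1, 1, -1] [ 2.504 -1.228  0.164  1.256] 0.4395 rot 2.1906333019975426 [ 0.    -0.    -1.061]
[1, 1, 1, 1, -1, 1, 1] [-0.701  0.387 -0.644 -0.206] 0.4683 rot 1.944607587949707 [-0.021 -0.029 -0.813]
[1, 1, 1, 1, -1, 1, -1] [-0.701  0.387 -0.644 -0.206] 0.4683 rot 2.0787924780915734 [-0.021 -0.029 -1.038]
[1, 1, -1, 1, 1, 1, 1] [-0.036  0.128 -0.283  0.098] 0.7597 rot 3.095921423197803 [ 0.023  0.028 -0.772]
[1, 1, -1, 1, 1, 1, -1] [-0.036  0.128 -0.283  0.098] 0.7597 rot 2.076673366552614 [ 0.023  0.028 -0.997]
[1, 1, -1, 1, -1, 1, 1] [ 9.88  -5.405  2.566  3.564] 0.3053 rot 0.5245494566845772 [ 0.   -0.   -0.75]
[1, 1, -1, 1, -1, 1, -1] [ 9.88  -5.405  2.566  3.564] 0.3053 rot 2.1965475540630446 [ 0.    -0.    -0.976]
[-1, 1, 1, 1, 1, 1, 1] [-1.288  1.462 -0.125 -0.129] 0.1064 rot 0.5714428004100223 [0.    0.    1.711]
[-1, 1, 1, 1, 1, 1, -1] [-1.288  1.462 -0.125 -0.129] 0.1064 rot 1.9811356822115314 [0.    0.    1.486]
[-1, 1, 1, 1, -1, 1, 1] [-0.809  1.122  0.06  -0.105] 0.0548 rot 2.75603882013218 [1.000e-03 3.600e-02 1.733e+00]
[-1, 1, 1, 1, -1, 1, -1] [-0.809  1.122  0.06  -0.105] 0.0548 rot 1.6802373614754518 [1.000e-03 3.600e-02 1.508e+00]
[-1, 1, -1, 1, 1, 1, 1] [-0.673  1.075  0.133 -0.031] 0.0731 rot 2.2441674817562656 [-0.004 -0.036  1.774]
[-1, 1, -1, 1, 1, 1, -1] [-0.673  1.075  0.133 -0.031] 0.0731 rot 3.128330891856014 [-0.004 -0.036  1.549]
[-1, 1, -1, 1, -1, 1, 1] [-0.047  0.753  0.295  0.241] 0.0624 rot 1.7894138798217534 [0.    0.    1.796]
[-1, 1, -1, 1, -1, 1, -1] [-0.047  0.753  0.295  0.241] 0.0624 rot 8.408328894031029e-05 [0.    0.    1.571]
```

```bash
cat >> kin.py <<'E'
E
python3 - <<'E'
from plan import *
import pickle
s=telemetry.observe(); pickle.dump([(np.array([-1.2732,.5214,-.0363,1.5995,.0212,1.0211,-.1128]),np.array([.2248,.5832,.2313]),np.array([-3.1415,0,2.7738])),(s["qpos"],s["position"],s["tool_rot"])],open("d.pkl","wb"))
go([.45,.15,.25],0,-.05)
E
cat > rec.py <<'E'
from plan import *
import pickle
s=telemetry.observe(); d=pickle.load(open("d.pkl","rb"))+[(s["qpos"],s["position"],s["tool_rot"])]; pickle.dump(d,open("d.pkl","wb"))
print(s["qpos"].round(3),s["position"].round(3))
E
```

```text
clock 5.7 pos [0.4486 0.1928 0.1994] force [ 0.91 -0.05 -0.43] grip 0.0855 0.0
rot total [0.7675 0.0985 0.0536] rows 6 each [0.1279 0.0164 0.0089]
shift: tool now [-0.048   0.0338 -0.0307]  tool after rot [-0.0427  0.0035 -0.0506]
```

```bash
python3 -m inch '[[0,0.02,-0.02,0.128,0.016,0.009,0],[0,0.01,-0.02,0.128,0.016,0.009,0],[0,0,0,0.128,0.016,0.009,0]]'; python3 rec.py;  python3 -m inch '[[0,0,0,0.128,0.016,0.009,0],[0,0,0,0.128,0.016,0.009,0],[0,0,0,0.128,0.016,0.009,0],[0,0,0,0,0,0,0]]'; python3 rec.py; python3 - <<'E'
from plan import *
go([.5,.15,.30],0,-.05)
E
```

```text
clock: 6.0
position: [0.4448, 0.1876, 0.2256]
tool_rot: [2.646, 0.098, 1.521]
force: [-0.8, -0.4, -1.0]
grip_width: 0.0855
finger_force: 0.0
[-0.044  0.277 -0.891  2.246  1.053  0.788 -1.72 ] [0.445 0.188 0.226]
clock: 6.4
position: [0.447, 0.1851, 0.224]
tool_rot: [3.015, 0.049, 1.503]
force: [-0.3, -0.8, -0.1]
grip_width: 0.0854
finger_force: 0.0
[ 0.17   0.396 -0.96   2.007  0.571  0.927 -1.163] [0.447 0.185 0.224]
clock 6.4 pos [0.447  0.1851 0.224 ] force [-0.34 -0.81 -0.11] grip 0.0854 0.0
rot total [ 0.1263  0.0498 -0.0149] rows 1 each [ 0.1263  0.0498 -0.0149]
shift: tool now [-0.0351  0.0642 -0.0668]  tool after rot [-0.0324  0.0547 -0.076 ]
```

```bash
python3 -m inch '[[0,0.02,-0.02,0.126,0.05,-0.015,0],[-0.01,0.02,-0.02,0,0,0,0],[-0.01,0.015,-0.02,0,0,0,0],[-0.01,0,-0.015,0,0,0,0],[0,0,0,0,0,0,0]]'; python3 rec.py; python3 - <<'E'
from plan import *
import pickle
D=pickle.load(open("d.pkl","rb"))
sg=[-1,1,-1,1,-1,1,-1]
M=[];b=[]
for q,p,e in D:
    A=R.identity();o=[]
    for i,ax in enumerate("zyzyzyz"): A=A*R.from_euler(ax,sg[i]*q[i]);o.append(A)
    z=[0,0,1];x=[1,0,0]
    M.append(np.c_[z,o[1].apply(z),o[3].apply(z),o[5].apply(z),o[0].apply(x),o[2].apply(x),o[4].apply(x),o[3].apply(x),o[5].apply(x)]);b.append(p)
M=np.vstack(M);b=np.hstack(b); x=np.linalg.lstsq(M,b,rcond=1e-6)
print(x[0].round(3),x[3].round(3),(M@x[0]-b).round(4))
for k in ([0,1,2,3],[0,1,2,3,5],[0,1,2,3,5,7],[0,1,2,3,8],[0,1,2,3,6],[0,1,2,3,5,7,8],[0,1,2,3,7],[0,1,2,3,4]):
    y=np.linalg.lstsq(M[:,k],b,rcond=None)[0]; print(k,y.round(3),np.abs(M[:,k]@y-b).max())
E
```

```text
clock: 6.9
position: [0.4961, 0.154, 0.3027]
tool_rot: [3.134, 0.004, 1.524]
force: [0.2, 0.3, -0.2]
grip_width: 0.0854
finger_force: 0.0
[ 0.337  0.423 -1.014  1.755  0.395  1.179 -0.838] [0.496 0.154 0.303]
[ 0.334  0.494  0.412  0.315  0.067 -0.051  0.028 -0.001 -0.019] [4.579 4.076 2.533 0.764 0.516 0.296 0.178 0.166 0.084] [-0.0541  0.0186  0.0035  0.0007  0.0034  0.0024 -0.0006 -0.0007 -0.0031
 -0.0028 -0.0023  0.0005 -0.0009 -0.0012 -0.0033]
[0, 1, 2, 3] [0.178 0.639 0.364 0.329] 0.05313209627699217
[0, 1, 2, 3, 5] [ 0.224  0.645  0.425  0.361 -0.055] 0.051164449706003284
[0, 1, 2, 3, 5, 7] [ 0.219  0.632  0.424  0.36  -0.063 -0.019] 0.05207629784123935
[0, 1, 2, 3, 8] [0.172 0.64  0.448 0.278 0.071] 0.05307276014862339
[0, 1, 2, 3, 6] [0.18  0.636 0.385 0.292 0.032] 0.05314413527261322
[0, 1, 2, 3, 5, 7, 8] [ 0.213  0.632  0.441  0.343 -0.057 -0.018  0.019] 0.0522426119901106
[0, 1, 2, 3, 7] [0.179 0.64  0.365 0.33  0.001] 0.05304466716255199
[0, 1, 2, 3, 4] [0.296 0.48  0.36  0.303 0.073] 0.05607728150141378
```

```bash
python3 - <<'E'
from plan import *
import pickle,itertools
D=pickle.load(open("d.pkl","rb"))
sg=[-1,1,-1,1,-1,1,-1]
M=[];b=[]
for q,p,e in D:
    A=R.identity();o=[]
    for i,ax in enumerate("zyzyzyz"): A=A*R.from_euler(ax,sg[i]*q[i]);o.append(A)
    z=[0,0,1];x=[1,0,0];y=[0,1,0]
    M.append(np.c_[z,o[1].apply(z),o[3].apply(z),o[5].apply(z),o[0].apply(x),o[0].apply(y),o[2].apply(x),o[2].apply(y),o[3].apply(x),o[4].apply(x),o[4].apply(y),o[5].apply(x)]);b.append(p)
M=np.vstack(M);b=np.hstack(b)
nm="h L1 L2 L3 x0 y0 x2 y2 x3 x4 y4 x5".split()
res=[]
for n in (1,2,3):
  for c in itertools.combinations(range(4,12),n):
    k=[0,1,2,3,*c]; y=np.linalg.lstsq(M[:,k],b,rcond=None)[0]; res.append((n,np.abs(M[:,k]@y-b).max(),[(nm[i],round(v,3)) for i,v in zip(k,y)]))
for n in(1,2,3):
  for r in sorted([r for r in res if r[0]==n],key=lambda r:r[1])[:3]: print(r)
E
```

```text
(1, np.float64(0.009507365668147805), [('h', np.float64(0.297)), ('L1', np.float64(0.533)), ('L2', np.float64(0.404)), ('L3', np.float64(0.313)), ('y2', np.float64(-0.053))])
(1, np.float64(0.02301694107968233), [('h', np.float64(0.31)), ('L1', np.float64(0.56)), ('L2', np.float64(0.429)), ('L3', np.float64(0.352)), ('y0', np.float64(-0.049))])
(1, np.float64(0.03859363429690185), [('h', np.float64(0.208)), ('L1', np.float64(0.603)), ('L2', np.float64(0.37)), ('L3', np.float64(0.327)), ('y4', np.float64(-0.019))])
(2, np.float64(0.0002212057381132948), [('h', np.float64(0.32)), ('L1', np.float64(0.53)), ('L2', np.float64(0.421)), ('L3', np.float64(0.328)), ('y0', np.float64(-0.021)), ('y2', np.float64(-0.038))])
(2, np.float64(0.007622837429647533), [('h', np.float64(0.253)), ('L1', np.float64(0.599)), ('L2', np.float64(0.411)), ('L3', np.float64(0.324)), ('x0', np.float64(-0.034)), ('y2', np.float64(-0.058))])
(2, np.float64(0.00816360959198209), [('h', np.float64(0.31)), ('L1', np.float64(0.542)), ('L2', np.float64(0.413)), ('L3', np.float64(0.317)), ('y2', np.float64(-0.054)), ('x3', np.float64(0.016))])
(3, np.float64(1.3080753180183535e-05), [('h', np.float64(0.32)), ('L1', np.float64(0.53)), ('L2', np.float64(0.421)), ('L3', np.float64(0.328)), ('y0', np.float64(-0.021)), ('y2', np.float64(-0.037)), ('y4', np.float64(-0.0))])
(3, np.float64(5.4344446023868453e-05), [('h', np.float64(0.32)), ('L1', np.float64(0.53)), ('L2', np.float64(0.42)), ('L3', np.float64(0.327)), ('y0', np.float64(-0.021)), ('x2', np.float64(0.001)), ('y2', np.float64(-0.038))])
(3, np.float64(0.000178626267068549), [('h', np.float64(0.32)), ('L1', np.float64(0.53)), ('L2', np.float64(0.421)), ('L3', np.float64(0.328)), ('y0', np.float64(-0.021)), ('y2', np.float64(-0.038)), ('x3', np.float64(-0.0))])
```

```bash
cat > kin.py <<'E'
from plan import *
from scipy.optimize import least_squares
lo=np.array([-2.91,-.3,-1.5,.17,-1.26,.16,-2.52]);hi=np.array([2.91,2.13,1.42,2.43,4.41,1.93,2.52])
F=R.from_euler("z",np.pi/2)
def fk(q):
    A=R.identity();p=np.array([0,0,.32])
    for i,(ax,s) in enumerate(zip("zyzyzyz",[-1,1,-1,1,-1,1,-1])):
        A=A*R.from_euler(ax,s*q[i])
        if i==0:p=p+A.apply([0,-.021,0])
        if i==1:p=p+A.apply([0,0,.53])
        if i==2:p=p+A.apply([0,-.0377,0])
        if i==3:p=p+A.apply([0,0,.421])
        if i==5:p=p+A.apply([0,0,.328])
    return p,A*F
def ik(p,Rt,q0s=None,n=12,seed=0):
    rng=np.random.default_rng(seed);best=None
    for k in range(n):
        q0=(q0s if k==0 and q0s is not None else rng.uniform(lo,hi))
        def f(q):
            pp,A=fk(q); return np.r_[(pp-p)*10,(A.inv()*Rt).as_rotvec()*3,1e-3*(q-(lo+hi)/2)]
        r=least_squares(f,np.clip(q0,lo+1e-3,hi-1e-3),bounds=(lo,hi),max_nfev=80)
        if best is None or r.cost<best.cost: best=r
        if k==0 and np.linalg.norm(f(r.x)[:6])<.01: break
    pp,A=fk(best.x); return best.x,np.linalg.norm(pp-p),(A.inv()*Rt).magnitude()
E
python3 - <<'E'
from kin import *
np.set_printoptions(precision=2,suppress=True)
s=telemetry.observe();print(fk(s["qpos"])[0]-s["position"],(fk(s["qpos"])[1].inv()*R.from_euler("xyz",s["tool_rot"])).magnitude())
pin=np.array([.538,.127,.075]);knob=np.array([.613,.06,.129])
def rep(n,p,Rt):
    q,e,w=ik(p,Rt); print(n,round(e,4),round(w,3),q)
for a in(15,25,30,35,45):
    T=tgt(a,-.05); rep(f"pin{a}",pin+T.apply([0,0,.014]),T)
    rep(f"pin{a}up",pin+T.apply([0,.03,-.1]),T)
for a in(0,15,25,30,40):
  for yz in(0,90,-90):
    T=tgt(a,-.05)*R.from_euler("z",yz,degrees=True); rep(f"knob{a},{yz}",knob+T.apply([0,0,.012]),T)
E
```

```text
[ 0.  0. -0.] 7.030519935826858e-16
pin15 0.0 0.0 [ 0.44  0.96 -1.23  2.08  1.43  1.02 -1.61]
pin15up 0.0 0.0 [ 0.51  0.72 -1.31  2.01  1.1   1.01 -1.37]
pin25 0.0 0.0 [ 0.42  0.96 -1.23  2.2   1.7   1.05 -1.88]
pin25up 0.0 0.0 [ 0.49  0.64 -1.3   2.18  1.34  0.91 -1.67]
pin30 0.0 0.0 [ 0.41  0.99 -1.24  2.26  1.84  1.13 -2.  ]
pin30up 0.0 0.0 [ 0.48  0.63 -1.31  2.27  1.49  0.92 -1.86]
pin35 0.0 0.0 [ 0.38  1.02 -1.24  2.31  1.96  1.22 -2.11]
pin35up 0.0 0.0 [ 0.42  0.61 -1.28  2.35  1.64  0.95 -2.05]
pin45 0.0 0.0 [ 0.34  1.14 -1.24  2.4   2.19  1.47 -2.25]
pin45up 0.0142 0.049 [ 0.39  0.87 -1.5   2.43  1.8   1.41 -2.19]
knob0,0 0.0 0.0 [ 0.55  1.01 -1.28  1.68  1.02  1.27 -1.02]
knob0,90 0.0 0.0 [ 0.37  0.8  -0.88  1.69  0.71  1.01 -2.39]
knob0,-90 0.0 0.0 [ 0.4   0.82 -0.93  1.69  0.75  1.03  0.73]
knob15,0 0.0 0.0 [ 0.62  0.99 -1.36  1.9   1.32  1.13 -1.28]
knob15,90 0.0 0.0 [ 0.07  0.58 -0.41  1.93  0.65  0.51 -2.42]
knob15,-90 0.0 0.0 [ 0.34  0.68 -0.8   1.91  0.97  0.69  0.48]
knob25,0 0.0 0.0 [ 0.57  0.85 -1.2   2.04  1.51  0.9  -1.51]
knob25,90 0.0 0.0 [-0.62  0.59  0.49  2.1  -1.03  0.16 -0.89]
knob25,-90 0.0 0.0 [ 0.22  0.59 -0.63  2.06  1.32  0.48  0.09]
knob30,0 0.0 0.0 [ 0.6   0.9  -1.26  2.11  1.69  0.97 -1.65]
knob30,90 0.0 0.0 [-1.07  1.16  1.36  2.18  4.41  0.94 -0.33]
knob30,-90 0.0 0.0 [ 0.52  0.79 -1.11  2.11  1.66  0.83 -0.12]
knob40,0 0.0 0.0 [ 0.57  0.91 -1.22  2.23  2.    1.03 -1.93]
knob40,90 0.0 0.0 [-0.09  0.56 -0.28  2.25  2.31  0.49  2.14]
knob40,-90 0.0 0.0 [ 0.42  0.75 -0.97  2.23  2.03  0.83 -0.52]
```

```bash
python3 - <<'E'
from kin import *
pin=np.array([.5385,.127,.075]);T=tgt(25,-.05)
go(pin+T.apply([0,0,-.08]),25,-.05)
E
```

```text
clock 6.9 pos [0.4961 0.154  0.3027] force [ 0.19  0.32 -0.2 ] grip 0.0854 0.0
rot total [-0.4284  0.0028  0.0042] rows 3 each [-0.1428  0.0009  0.0014]
shift: tool now [-0.0243  0.0086  0.1553]  tool after rot [-0.0248 -0.0566  0.1448]
```

```bash
python3 -m inch '[[0,0,0,-0.143,0.001,0.001,0.35],[0,0,0,-0.143,0.001,0.001,0.35],[0,0,0,-0.143,0.001,0.001,0.35],[-0.008,-0.019,0.03,0,0,0,0.35],[-0.008,-0.019,0.03,0,0,0,0.35]]'; python3 -m inch '[[-0.008,-0.019,0.03,0,0,0,0.35],[0,0,0.03,0,0,0,0.35],[0,0,0.025,0,0,0,0.35],[0,0,0,0,0,0,0.35]]'; python3 - <<'E'
from kin import *
pin=np.array([.5385,.127,.075]);T=tgt(25,-.05)
go(pin+T.apply([0,0,-.04]),25,-.05); print(telemetry.observe()["qpos"].round(2))
E
```

```text
clock: 7.4
position: [0.4842, 0.1396, 0.2309]
tool_rot: [2.705, -0.001, 1.526]
force: [2.1, -1.0, -0.1]
grip_width: 0.0555
finger_force: 0.0
clock: 7.8
position: [0.502, 0.1311, 0.1432]
tool_rot: [2.712, -0.001, 1.526]
force: [0.6, 0.1, 0.3]
grip_width: 0.0556
finger_force: 0.0
clock 7.8 pos [0.502  0.1311 0.1432] force [0.59 0.1  0.31] grip 0.0556 0.0
rot total [-0.0072 -0.0028  0.0044] rows 1 each [-0.0072 -0.0028  0.0044]
shift: tool now [-0.0024  0.0047  0.0373]  tool after rot [-0.0022  0.0044  0.0373]
[ 0.08  0.45 -0.73  2.26  1.33  0.54 -1.78]
```

```bash
python3 -m inch '[[-0.002,0.004,0.02,0,0,0,0.35],[0,0,0.017,0,0,0,0.35],[0,0,0,0,0,0,0.35]]'; python3 - <<'E'
from kin import *
pin=np.array([.5385,.127,.075]);T=tgt(25,-.05)
go(pin+T.apply([0,0,.012]),25,-.05)
a=save("scene","s3");b=save("top","t3")
for im,n in((a,"scene"),(b,"top")):
    for q in (pin,): cv2.circle(im,tuple(int(v) for v in np.round(proj(n,q))),1,(0,255,0),-1)
c1=cv2.resize(a[205:285,330:430],(500,400),interpolation=2); c2=cv2.resize(b[180:240,225:270],(300,400),interpolation=2)
cv2.imwrite("pics/crop3.png",np.hstack([c1,c2])[:,:,::-1])
E
```

```text
clock: 8.1
position: [0.5218, 0.128, 0.1136]
tool_rot: [2.71, -0.001, 1.524]
force: [-0.4, 0.1, 0.5]
grip_width: 0.0556
finger_force: 0.0
clock 8.1 pos [0.5218 0.128  0.1136] force [-0.38  0.09  0.5 ] grip 0.0556 0.0
rot total [-0.0043 -0.0027  0.0028] rows 1 each [-0.0043 -0.0027  0.0028]
shift: tool now [-0.0003 -0.001   0.0541]  tool after rot [-0.0001 -0.0012  0.0541]
```

View pics/crop3.png

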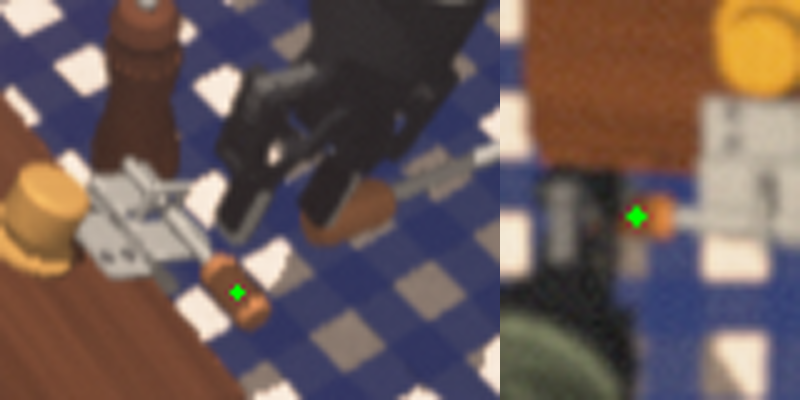

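The green mark (my pin estimate) sits on the grip in both views, at scene ≈(377,263) and top ≈(244,212). The open fingers are right above it. Now I descend, close and look at the grip.

```bash
python3 -m inch '[[0,-0.001,0.02,0,0,0,0.35],[0,0,0.02,0,0,0,0.35],[0,0,0.014,0,0,0,0.35],[0,0,0,0,0,0,0.35]]' && python3 -m inch '[[0,0,0,0,0,0,0.7],[0,0,0,0,0,0,1],[0,0,0,0,0,0,1],[0,0,0,0,0,0,1],[0,0,0,0,0,0,1]]' 40
```

```text
clock: 8.6
position: [0.5441, 0.1268, 0.0648]
tool_rot: [2.709, -0.001, 1.524]
force: [0.1, -0.7, 0.7]
grip_width: 0.0557
finger_force: 0.0
clock: 9.1
position: [0.5448, 0.1269, 0.0655]
tool_rot: [2.707, -0.001, 1.524]
force: [0.1, 0.9, 5.6]
grip_width: 0.0209
finger_force: 39.3
```

```bash
python3 -m inch '[[0.01,0,0,0,0,0,1],[0.01,0,0,0,0,0,1],[0.01,0,0,0,0,0,1],[0.01,0,0,0,0,0,1],[0.01,0,0,0,0,0,1]]' && python3 -m inch '[[0.01,0,0,0,0,0,1],[0,0,0,0,0,0,1]]'; python3 -m inch '[[0,0,-0.02,0,0,0,1],[0,0,-0.03,0,0,0,1],[0,0,-0.04,0,0,0,1],[0,0,-0.04,0,0,0,1],[0,0,-0.02,0,0,0,1]]';  python3 - <<'E'
from kin import *
save("scene","s4")
T=tgt(0,0)
go([.418,-.30,.2],0,0)
a=cv2.imread("pics/s4.png"); cv2.imwrite("pics/crop4.png",cv2.resize(a[130:290,240:480],(720,480)))
E
```

```text
clock: 9.6
position: [0.5469, 0.1777, 0.0649]
tool_rot: [2.708, -0.001, 1.524]
force: [1.7, -1.5, 1.3]
grip_width: 0.0205
finger_force: 39.0
clock: 9.8
position: [0.5473, 0.189, 0.065]
tool_rot: [2.708, -0.003, 1.526]
force: [1.8, 1.5, 2.3]
grip_width: 0.0207
finger_force: 39.0
clock: 10.3
position: [0.4833, 0.1901, 0.2033]
tool_rot: [2.706, -0.002, 1.525]
force: [0.1, -0.3, -0.6]
grip_width: 0.0207
finger_force: 39.5
clock 10.35 pos [0.4833 0.1906 0.205 ] force [0.77 3.93 3.72] grip 0.0203 39.5
rot total [ 0.4376  0.0077 -0.045 ] rows 4 each [ 0.1094  0.0019 -0.0112]
shift: tool now [-0.493  -0.0407 -0.0147]  tool after rot [-0.4906 -0.0653  0.005 ]
```

View pics/crop4.png

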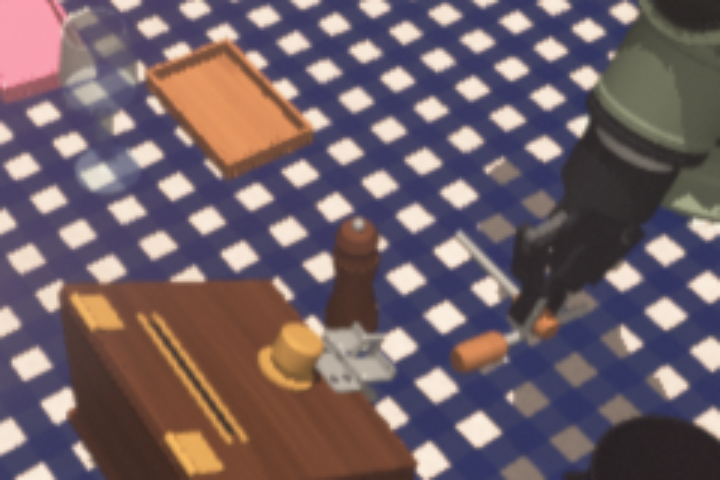

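The pin is out and held straight in the fingers (crop 4: grip at 545,325, shank to 460,235). The wooden tray is clear at scene (316,166). Next is the transfer.

```bash
python3 -m inch '[[0,0,-0.03,0.109,0.002,-0.011,1],[0,0,-0.02,0.109,0.002,-0.011,1],[-0.02,-0.005,0,0.109,0.002,-0.011,1],[-0.03,-0.005,0,0.109,0.002,-0.011,1],[-0.03,-0.005,0,0,0,0,1]]' && python3 -m inch '[[-0.04,-0.005,0,0,0,0,1],[-0.04,-0.005,0,0,0,0,1],[-0.04,-0.005,0,0,0,0,1],[-0.04,-0.005,0,0,0,0,1],[-0.04,-0.005,0,0,0,0,1]]' &&  python3 -m inch '[[-0.04,-0.005,0,0,0,0,1],[-0.04,-0.005,0,0,0,0,1],[-0.04,-0.005,0,0,0,0,1],[-0.04,-0.005,0,0,0,0,1],[-0.03,0,0,0,0,0,1]]';python3 - <<'E'
from kin import *
go([.421,-.296,.12],0,0); print(telemetry.observe()["qpos"].round(2))
E
```

```text
clock: 10.85
position: [0.4558, 0.1068, 0.2334]
tool_rot: [3.098, 0.006, 1.555]
force: [-0.3, -0.4, -0.5]
grip_width: 0.0204
finger_force: 39.5
clock: 11.35
position: [0.4262, -0.0935, 0.2342]
tool_rot: [3.094, 0.009, 1.556]
force: [0.5, -0.2, -1.1]
grip_width: 0.0204
finger_force: 39.5
clock: 11.85
position: [0.4028, -0.284, 0.2347]
tool_rot: [3.095, 0.009, 1.554]
force: [0.7, -0.0, 0.1]
grip_width: 0.0204
finger_force: 39.5
clock 11.85 pos [ 0.4028 -0.284   0.2347] force [ 0.68 -0.02  0.13] grip 0.0204 39.5
rot total [ 0.0468  0.0096 -0.0163] rows 1 each [ 0.0468  0.0096 -0.0163]
shift: tool now [-0.0106  0.013   0.1155]  tool after rot [-0.012   0.0182  0.1147]
[ 1.24  0.42 -0.95  1.94  0.41  0.94  0.09]
```

```bash
python3 -m inch '[[-0.012,0.018,0.03,0.047,0.01,-0.016,1],[0,0,0.04,0,0,0,1],[0,0,0.04,0,0,0,1],[0,0,0.03,0,0,0,1],[0,0,0.02,0,0,0,1]]' && python3 -m inch '[[0,0,0.02,0,0,0,1],[0,0,0,0,0,0,1]]'; python3 - <<'E'
from kin import *
go([.421,-.296,.011],0,0)
im=save("top","t5"); a=save("scene","s5")
for l in ("pin_grip","pin_tip","tray_in"): print(l,[(np.round(d["xy"],1).tolist(),round(d["score"],2),atz("top",d["xy"],.06 if l!="tray_in" else .006).round(3)) for d in landmark_of(l,"top")[:3]])
c1=cv2.resize(a[110:230,250:400],(480,384));c2=cv2.resize(im[200:290,345:420],(320,384)); cv2.imwrite("pics/crop5.png",np.hstack([c1,c2])[:,:,::-1])
E
```

```text
clock: 12.35
position: [0.4225, -0.2931, 0.0735]
tool_rot: [-3.14, -0.002, 1.573]
force: [0.3, -0.2, -0.6]
grip_width: 0.0206
finger_force: 39.5
clock: 12.55
position: [0.4223, -0.2929, 0.0539]
tool_rot: [-3.139, -0.003, 1.573]
force: [0.4, -0.8, 0.6]
grip_width: 0.0205
finger_force: 39.5
clock 12.55 pos [ 0.4223 -0.2929  0.0539] force [ 0.35 -0.83  0.59] grip 0.0205 39.5
rot total [-0.0023 -0.003   0.0025] rows 1 each [-0.0023 -0.003   0.0025]
shift: tool now [-0.0032 -0.0012  0.0429]  tool after rot [-0.0031 -0.0013  0.0429]
pin_grip [([257.1, 251.6], 0.67, array([0.414, 0.086, 0.06 ]))]
pin_tip [([253.1, 288.0], 0.74, array([0.3  , 0.095, 0.06 ]))]
tray_in [([458.1, 212.8], 0.74, array([ 0.55 , -0.57 ,  0.006]))]
```

View pics/crop5.png

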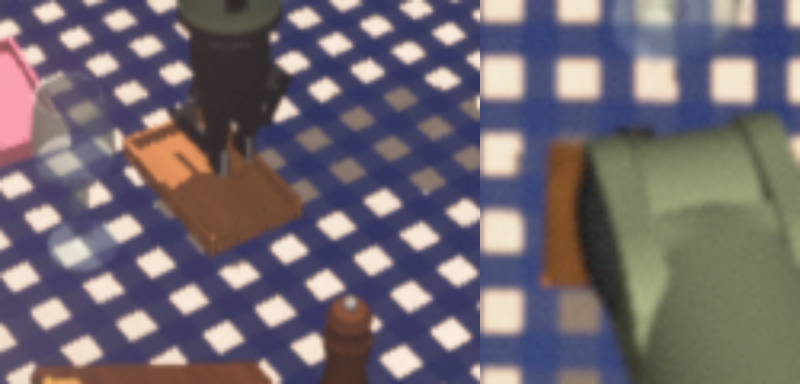

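The fingers are over the middle of the wooden tray, with the hand shadow at crop (230,170). I lower the pin and let it go.

```bash
python3 -m inch '[[-0.003,-0.001,0.02,0,0,0,1],[0,0,0.015,0,0,0,1],[0,0,0.008,0,0,0,1],[0,0,0,0,0,0,1]]' && python3 -m inch '[[0,0,0,0,0,0,0.6],[0,0,0,0,0,0,0.55],[0,0,0,0,0,0,0.55],[0,0,0,0,0,0,0.55],[0,0,-0.01,0,0,0,0.55]]' && python3 -m inch '[[0,0,-0.03,0,0,0,0.5],[0,0,-0.04,0,0,0,0.5],[0,0,-0.04,0,0,0,0.5],[0,0.0,-0.05,0,0,0,0.5],[0.02,0,-0.04,0,0,0,0.4]]'
```

```text
clock: 13.2
position: [0.4224, -0.2962, 0.0127]
tool_rot: [-3.141, -0.001, 1.573]
force: [-1.3, 0.1, 0.5]
grip_width: 0.0207
finger_force: 39.5
clock: 13.7
position: [0.4222, -0.2964, 0.0231]
tool_rot: [-3.141, -0.001, 1.573]
force: [-0.1, 0.3, -0.5]
grip_width: 0.0385
finger_force: 0.0
clock: 14.2
position: [0.4223, -0.2779, 0.2264]
tool_rot: [3.14, 0.0, 1.571]
force: [0.0, 0.3, -0.3]
grip_width: 0.0514
finger_force: 0.0
```

```bash
python3 - <<'E'
from kin import *
import fit
np.set_printoptions(precision=4,suppress=True)
a=save("scene","s6");b=save("top","t6")
for n in("scene","top"):
    for l in ("lid_hinge","knob_grip","staple_eye","pin_grip","pin_tip","tray_in"): print(n,l,[(np.round(d["xy"],1).tolist(),round(d["score"],2)) for d in landmark_of(l,n)[:3]])
def pt(u,v,w,bx=.6663,by=.0572,yaw=-.0485):
    s=np.pi/6; p=np.array([.102-u*np.cos(s)-w*.5,v,.19-u*.5+w*np.cos(s)]); return R.from_euler("z",yaw).apply(p)+[bx,by,0]
for im,n in((a,"scene"),(b,"top")):
    for w in(.012,.038):
        for t in np.linspace(0,2*np.pi,24,endpoint=False):
            u=proj(n,pt(.165+.02*np.cos(t),.02*np.sin(t),w)); cv2.circle(im,tuple(int(v) for v in np.round(u)),0,(0,0,255),-1)
    q=np.array([proj(n,pt(*c)) for c in((0,.12,0),(0,-.12,0),(.235,-.12,0),(.235,.12,0))]).round().astype(int)
    for p in q: cv2.circle(im,tuple(int(v) for v in p),1,(0,255,0),-1)
c1=cv2.resize(a[190:310,250:390],(467,400),interpolation=0); c2=cv2.resize(b[120:220,225:308],(332,400),interpolation=0)
cv2.imwrite("pics/crop6.png",np.hstack([c1,c2])[:,:,::-1])
E
```

```text
scene lid_hinge [([283.7, 255.8], 0.72), ([451.7, 317.9], 0.61)]
scene knob_grip [([337.3, 243.6], 0.79)]
scene staple_eye [([364.5, 244.7], 0.63)]
scene pin_grip [([400.0, 244.8], 0.85), ([322.0, 168.8], 0.49), ([357.8, 238.5], 0.49)]
scene pin_tip [([435.5, 232.7], 0.57), ([301.5, 156.0], 0.53)]
scene tray_in [([313.7, 166.8], 0.77), ([321.2, 169.8], 0.67), ([249.9, 142.0], 0.62)]
top lid_hinge [([269.1, 129.4], 0.59)]
top knob_grip [([265.7, 187.3], 0.63)]
top staple_eye [([188.6, 241.2], 0.68), ([265.5, 212.2], 0.66), ([197.3, 191.1], 0.56)]
top pin_grip [([258.5, 250.8], 0.61)]
top pin_tip [([256.4, 290.6], 0.66)]
top tray_in [([460.3, 211.1], 0.61)]
```

View pics/crop6.png

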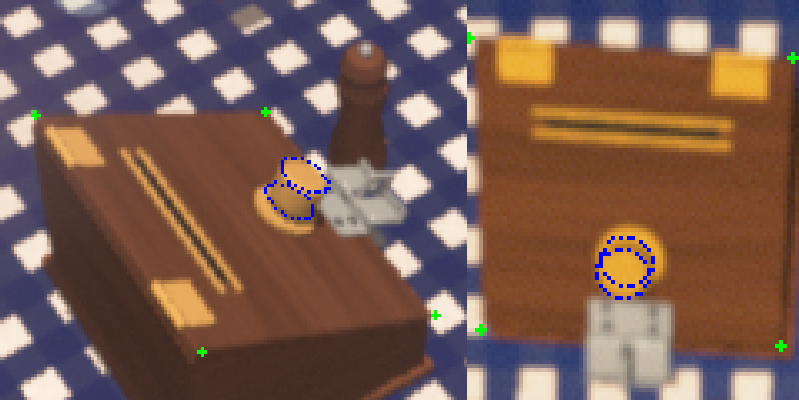

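```bash
python3 - <<'E'
from kin import *
np.set_printoptions(precision=3,suppress=True)
print(tri((338.5,244.5),(265.6,186.3)))
print("pin",atz("scene",(322,168.8),.017),atz("scene",(301.5,156),.012),"tray",atz("scene",(313.7,166.8),.006))
# drum top-disc centre from crop pixels
print("disc",tri((250+300/3.333,190+172/3.333),(225+626/4,120+266/4)))
k=np.array([.612,.0585,.129]); T=tgt(30,-.05)*R.from_euler("z",-90,degrees=True)
print(telemetry.observe()["qpos"])
go(k+T.apply([0,0,-.10]),0,0,T)
for d in(-.1,.012): print(ik(k+T.apply([0,0,d]),T,telemetry.observe()["qpos"]))
E
```

```text
(array([0.612, 0.056, 0.13 ]), np.float64(0.0029928623848153734))
pin [ 0.417 -0.301  0.017] [ 0.435 -0.398  0.012] tray [ 0.428 -0.335  0.006]
disc (array([ 0.562, -0.219, -0.099]), np.float64(0.2796055820088559))
[ 1.158  0.476 -0.926  1.887  0.448  1.002  0.038]
clock 14.9 pos [ 0.422 -0.277  0.223] force [ 0.23 -1.06 -0.17] grip 0.0516 0.0
rot total [-0.396 -0.418 -1.481] rows 11 each [-0.036 -0.038 -0.135]
shift: tool now [0.337 0.14  0.008]  tool after rot [-0.102  0.344  0.068]
(array([ 0.319,  0.343, -0.764,  2.18 ,  1.175,  0.472,  0.147]), np.float64(2.984282168248231e-06), 7.156855948440535e-06)
(array([ 0.235,  0.6  , -0.665,  2.124,  1.628,  0.501, -0.218]), np.float64(2.2763660496026096e-06), 3.4049888280185324e-06)
```

```bash
python3 -m inch '[[0.037,0.015,-0.02,0,0,0,0],[0.037,0.015,-0.01,0,0,0,0],[0.037,0.015,0,0,0,0,0],[0.037,0.015,0,0,0,0,0],[0.037,0.015,0,0,0,0,0]]' && python3 -m inch '[[0.037,0.015,0,0,0,0,0],[0.037,0.015,0,0,0,0,0],[0.037,0.015,0,0,0,0,0],[0.037,0.015,0,0,0,0,0],[0,0,0,-0.036,-0.038,-0.135,0]]' && python3 -m inch '[[0,0,0,-0.036,-0.038,-0.135,0],[0,0,0,-0.036,-0.038,-0.135,0],[0,0,0,-0.036,-0.038,-0.135,0],[0,0,0,-0.036,-0.038,-0.135,0],[0,0,0,-0.036,-0.038,-0.135,0]]' && python3 -m inch '[[0,0,0,-0.036,-0.038,-0.135,0],[0,0,0,-0.036,-0.038,-0.135,0],[0,0,0,-0.036,-0.038,-0.135,0],[0,0,0,-0.036,-0.038,-0.135,0],[0,0,0,-0.036,-0.038,-0.135,0]]'; python3 - <<'E'
from kin import *
k=np.array([.612,.057,.1295]); T=tgt(30,-.05)*R.from_euler("z",-90,degrees=True)
print(telemetry.observe()["qpos"].round(2))
go(k+T.apply([0,0,-.05]),0,0,T)
E
```

```text
clock: 15.4
position: [0.4974, -0.0903, 0.2536]
tool_rot: [3.141, -0.0, 1.573]
force: [0.5, -0.9, 0.3]
grip_width: 0.0855
finger_force: 0.0
clock: 15.9
position: [0.5579, 0.0613, 0.2535]
tool_rot: [3.106, 0.037, 1.711]
force: [-1.0, -0.9, -0.5]
grip_width: 0.0853
finger_force: 0.0
clock: 16.4
position: [0.5566, 0.0569, 0.2537]
tool_rot: [3.033, 0.289, 2.38]
force: [0.6, -0.1, -0.8]
grip_width: 0.0855
finger_force: 0.0
clock: 16.9
position: [0.5564, 0.0568, 0.2537]
tool_rot: [-3.139, 0.525, 3.103]
force: [0.4, 0.0, 0.6]
grip_width: 0.0855
finger_force: 0.0
[ 0.65  0.38 -1.16  2.14  1.12  0.63  0.26]
clock 16.9 pos [0.5564 0.0568 0.2537] force [0.36 0.03 0.63] grip 0.0855 0.0
rot total [0.0028 0.0014 0.0099] rows 1 each [0.0028 0.0014 0.0099]
shift: tool now [0.0141 0.0028 0.0853]  tool after rot [0.014  0.0029 0.0853]
```

```bash
python3 -m inch '[[0.014,0.003,0.025,0.003,0.001,0.01,0],[0,0,0.03,0,0,0,0],[0,0,0.03,0,0,0,0],[0,0,0.025,0,0,0,0],[0,0,0.02,0,0,0,0]]' && python3 -m inch '[[0,0,0.015,0,0,0,0],[0,0,0,0,0,0,0]]';  python3 - <<'E'
from kin import *
k=np.array([.612,.057,.1295]); T=tgt(30,-.05)*R.from_euler("z",-90,degrees=True)
print(telemetry.observe()["qpos"].round(2))
go(k+T.apply([0,0,.012]),0,0,T)
E
python3 -m inch '[[0,0,0,0,0,0,0.4],[0,0,0,0,0,0,0.7],[0,0,0,0,0,0,1],[0,0,0,0,0,0,1],[0,0,0,0,0,0,1]]' 20;
```

```text
clock: 17.4
position: [0.6098, 0.0567, 0.1324]
tool_rot: [3.14, 0.522, 3.085]
force: [0.6, -0.2, -0.7]
grip_width: 0.0857
finger_force: 0.0
clock: 17.6
position: [0.6168, 0.0562, 0.1192]
tool_rot: [3.139, 0.52, 3.084]
force: [0.1, 0.1, 0.2]
grip_width: 0.0855
finger_force: 0.0
[ 0.42  0.69 -0.92  2.12  1.63  0.67 -0.16]
clock 17.6 pos [0.6168 0.0562 0.1192] force [0.13 0.06 0.22] grip 0.0855 0.0
rot total [-0.0015 -0.0036 -0.0067] rows 1 each [-0.0015 -0.0036 -0.0067]
shift: tool now [-0.001   0.0005  0.0007]  tool after rot [-0.001   0.0005  0.0007]
clock: 18.1
position: [0.6169, 0.0594, 0.1226]
tool_rot: [3.136, 0.524, 3.087]
force: [-7.7, 11.6, 11.3]
grip_width: 0.0391
finger_force: 22.0
```

```bash
python3 -m inch '[[0,0.003,-0.003,0,0,0,1],[0,0,0,0,0,0,1],[0,0,0,0,0,0,1]]' 40; python3 -m inch '[[0,0,-0.002,0,0,0,1],[0,0,-0.002,0,0,0,1],[0,0,0,0,0,0,1]]';python3 -m inch '[[0,0,-0.002,0,0,0,1],[0,0,-0.002,0,0,0,1],[0,0,0,0,0,0,1]]'
```

```text
clock: 18.4
position: [0.6161, 0.0597, 0.1245]
tool_rot: [3.139, 0.524, 3.085]
force: [3.9, 2.7, 1.6]
grip_width: 0.0385
finger_force: 41.8
clock: 18.7
position: [0.6147, 0.0597, 0.1281]
tool_rot: [3.139, 0.525, 3.084]
force: [8.4, 3.2, 0.9]
grip_width: 0.0382
finger_force: 41.7
clock: 19.0
position: [0.613, 0.0597, 0.1318]
tool_rot: [3.139, 0.525, 3.084]
force: [11.9, 3.1, 1.0]
grip_width: 0.0387
finger_force: 42.0
```

```bash
python3 - <<'E'
from kin import *
np.set_printoptions(precision=2,suppress=True)
s=telemetry.observe();Rc=R.from_euler("xyz",s["tool_rot"]);q=s["qpos"];print(q,s["finger_force"])
r=np.array([.165,0,-.012])
for t in(.25,.5,.75,1,1.15,1.3):
    W=R.from_rotvec([0,t,0]); p=s["position"]+Rc.apply(W.apply(r)-r); q,e,w=ik(p,Rc*W,q); print(t,p,round(e,4),round(w,3),q)
E
python3 -m inch '[[-0.002,0,-0.010,0,0.06,0,1],[-0.002,0,-0.010,0,0.06,0,1],[0,0,0,0,0,0,1]]' 60
```

```text
[ 0.42  0.66 -0.94  2.12  1.6   0.67 -0.15] 42.01573669910431
0.25 [0.6  0.06 0.17] 0.0 0.0 [ 0.39  0.58 -0.87  1.93  0.86  0.73  0.55]
0.5 [0.6  0.06 0.21] 0.0 0.0 [ 0.43  0.66 -0.97  1.68  0.61  1.11  0.81]
0.75 [0.6  0.06 0.25] 0.0 0.0 [ 0.34  0.73 -0.88  1.4   0.43  1.46  0.96]
1 [0.62 0.06 0.29] 0.0 0.0 [ 0.12  0.81 -0.56  1.08  0.21  1.79  1.14]
1.15 [0.63 0.06 0.31] 0.0077 0.037 [-0.14  0.85  0.03  0.94 -0.14  1.93  1.39]
1.3 [0.65 0.06 0.33] 0.0367 0.174 [-0.11  0.85 -0.01  0.95 -0.14  1.93  1.37]
clock: 19.3
position: [0.6069, 0.0601, 0.1519]
tool_rot: [3.138, 0.402, 3.083]
force: [9.7, 4.0, -1.8]
grip_width: 0.0382
finger_force: 63.8
```

```bash
python3 -m inch '[[-0.002,0,-0.0132,0,0.08,0,1],[-0.002,0,-0.0132,0,0.08,0,1],[-0.002,0,-0.0132,0,0.08,0,1],[-0.002,0,-0.0132,0,0.08,0,1],[0,0,0,0,0,0,1]]'; python3 - <<'E'
from kin import *
s=telemetry.observe(); print(R.from_euler("xyz",s["tool_rot"]).inv().apply(s["force"]).round(1), s["moment"].round(2), s["qpos"].round(2))
E
```

```text
clock: 19.8
position: [0.6021, 0.0606, 0.2048]
tool_rot: [3.136, 0.085, 3.083]
force: [24.0, 3.2, -5.5]
grip_width: 0.0382
finger_force: 64.2
[-23.2   4.6   7.5] [ 1.14 -4.74  0.07] [ 0.51  0.7  -1.1   1.72  0.75  1.09  0.69]
```

```bash
python3 -m inch '[[-0.004,0,-0.0132,0,0.08,0,1],[-0.004,0,-0.0132,0,0.08,0,1],[-0.004,0,-0.0132,0,0.08,0,1],[0,0,0,0,0,0,1]]'; python3 - <<'E'
from kin import *
s=telemetry.observe(); print(R.from_euler("xyz",s["tool_rot"]).inv().apply(s["force"]).round(1), s["moment"].round(2), s["qpos"].round(2))
E
```

```text
clock: 20.2
position: [0.6105, 0.0601, 0.2427]
tool_rot: [3.138, -0.163, 3.086]
force: [-5.7, 1.9, 0.3]
grip_width: 0.038
finger_force: 65.5
[5.7 1.6 0.7] [ 0.63  1.11 -0.04] [ 0.44  0.8  -1.09  1.44  0.6   1.45  0.84]
```

```bash
python3 -m inch '[[-0.0015,0,-0.0132,0,0.08,0,1],[-0.002,0,-0.0132,0,0.08,0,1],[-0.002,0,-0.0132,0,0.08,0,1],[-0.002,0,-0.0132,0,0.08,0,1],[0,0,0,0,0,0,1]]'; python3 - <<'E'
from kin import *
s=telemetry.observe(); print(R.from_euler("xyz",s["tool_rot"]).inv().apply(s["force"]).round(1), s["moment"].round(2), s["qpos"].round(2))
E
```

```text
clock: 20.7
position: [0.6339, 0.0587, 0.289]
tool_rot: [3.138, -0.48, 3.085]
force: [11.9, 1.2, -11.0]
grip_width: 0.0382
finger_force: 65.1
[-15.6   1.9   4.3] [ 0.5  -3.9  -0.33] [ 0.28  0.95 -1.02  1.01  0.49  1.91  0.95]
```

```bash
python3 -m inch '[[-0.004,0,-0.01,0,0,0,1],[-0.003,0,-0.01,0,0,0,1],[-0.004,0,-0.01,0,0,0,1],[0,0,0,0,0,0,1]]'; python3 - <<'E'
from kin import *
s=telemetry.observe(); print(R.from_euler("xyz",s["tool_rot"]).inv().apply(s["force"]).round(1), s["moment"].round(2), s["qpos"].round(2),s["tool_rot"])
im=save("scene","s7"); save("top","t7"); cv2.imwrite("pics/crop7.png",cv2.resize(im[130:330,220:460],(720,600))[:,:,::-1])
E
```

```text
clock: 21.1
position: [0.6566, 0.057, 0.3118]
tool_rot: [3.141, -0.476, 3.085]
force: [8.3, 1.9, -11.1]
grip_width: 0.038
finger_force: 62.7
[-12.3   2.4   6.1] [ 0.2  -2.65 -0.12] [ 0.13  0.89 -0.68  0.89  0.31  1.93  1.1 ] [ 3.14094327 -0.47586926  3.08492555]
```

View pics/crop7.png

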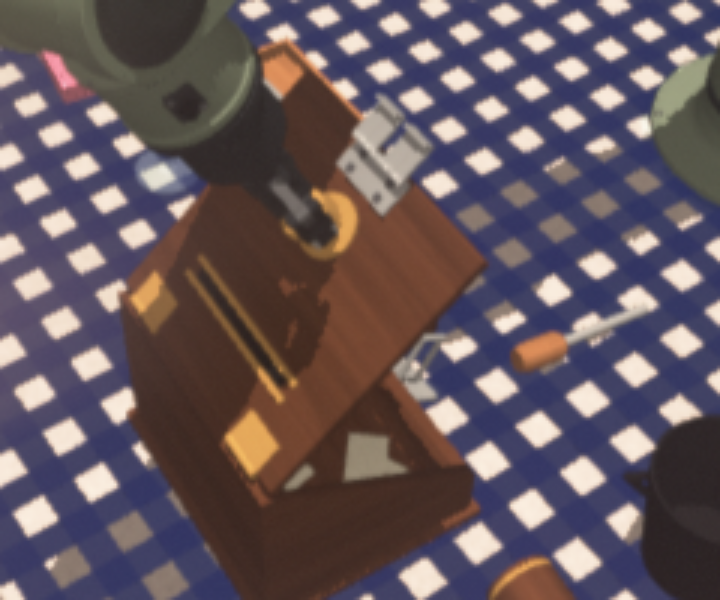

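The lid stands well open (crop 7: front edge raised, hasp plate at 385,155) with the fingers still on the knob at (320,230). From the TCP, the lid angle is about 1.2 rad. I let go and back off upward.

```bash
python3 -m inch '[[0,0,0,0,0,0,0.5],[0,0,0,0,0,0,0],[0,0,0,0,0,0,0],[0,0,0,0,0,0,0],[0,0,0,0,0,0,0]]' && python3 -m inch '[[0.005,0,-0.009,0,0,0,0],[0.009,0,-0.018,0,0,0,0],[0.009,0,-0.018,0,0,0,0],[0.009,0,-0.018,0,0,0,0],[0.009,0,-0.018,0,0,0,0]]' && python3 -m inch '[[0.014,0,-0.014,0,0,0,0],[0.014,0,-0.014,0,0,0,0],[0.014,0,-0.014,0,0,0,0],[0.014,0,-0.014,0,0,0,0],[0,0,0,0,0,0,0]]'
python3 - <<'E'
from kin import *
im=save("scene","s8"); t=save("top","t8")
for n in("scene","top"):
    for l in ("lid_hinge","knob_grip","pin_grip","pin_tip","tray_in"): print(n,l,[(np.round(d["xy"],1).tolist(),round(d["score"],2)) for d in landmark_of(l,n)[:3]])
c1=cv2.resize(im[120:330,220:440],(440,420)); c2=cv2.resize(t[110:290,225:425],(360,420))
cv2.imwrite("pics/crop8.png",np.hstack([c1,c2])[:,:,::-1])
E
```

```text
clock: 21.7
position: [0.6556, 0.0566, 0.3125]
tool_rot: [3.14, -0.477, 3.086]
force: [0.4, 0.7, -0.3]
grip_width: 0.0852
finger_force: 0.0
clock: 22.2
position: [0.6441, 0.0559, 0.3475]
tool_rot: [-3.135, -0.494, 3.086]
force: [0.2, 1.3, -1.6]
grip_width: 0.0857
finger_force: 0.0
clock: 22.7
position: [0.6031, 0.0573, 0.406]
tool_rot: [-3.141, -0.458, 3.086]
force: [1.2, -0.0, 0.0]
grip_width: 0.0852
finger_force: 0.0
scene lid_hinge [([284.6, 254.9], 0.88), ([450.9, 316.6], 0.69)]
scene knob_grip [([325.3, 203.8], 0.95)]
scene pin_grip [([399.9, 244.5], 0.66), ([322.4, 168.0], 0.53)]
scene pin_tip [([434.9, 231.7], 0.8), ([304.6, 158.3], 0.4)]
scene tray_in [([246.9, 142.7], 0.78), ([314.8, 166.3], 0.58)]
top lid_hinge [([264.0, 128.2], 0.78), ([264.2, 210.2], 0.48)]
top knob_grip []
top pin_grip [([374.7, 249.7], 0.43), ([257.5, 253.0], 0.39)]
top pin_tip [([407.2, 252.1], 0.71), ([266.0, 130.7], 0.37)]
top tray_in [([457.3, 212.5], 0.85), ([383.4, 252.9], 0.68)]
```

View pics/crop8.png

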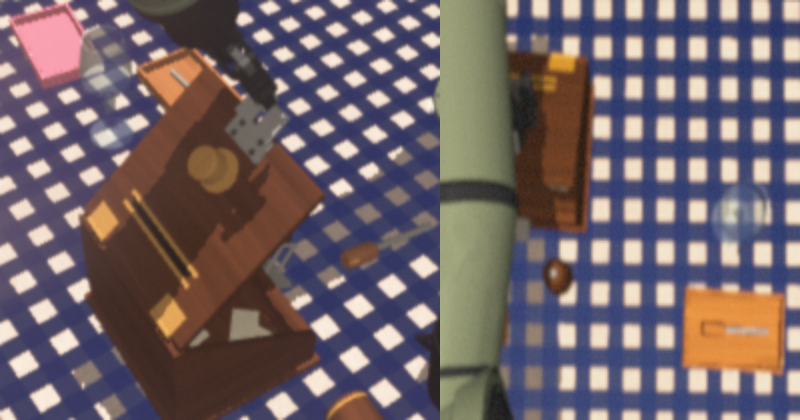

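```bash
python3 -m inch '[[0.014,0,-0.02,0,0,0,0],[0.014,0,-0.02,0,0,0,0],[0.014,0,-0.02,0,0,0,0],[0,0,0,0,0,0,0],[0,0,0,0,0,0,0]]'
python3 - <<'E'
from kin import *
h=np.array([.7665,.0525,.19])
for t in(.9,1,1.1,1.2,1.3,1.4):
    v=np.array([-.165*np.cos(np.pi/6)-.0125,0,-.0825+.02165]); p=h+R.from_euler("z",-.05).apply(R.from_euler("y",t).apply(v)); print(t,proj("scene",p).round(1),p.round(3))
E
```

```text
clock: 23.8
position: [0.5725, 0.0581, 0.4468]
tool_rot: [3.136, -0.422, 3.086]
force: [-0.1, -0.4, 0.6]
grip_width: 0.0853
finger_force: 0.0
0.9 [336.5 209. ] [0.622 0.06  0.274]
1 [333.3 206.4] [0.632 0.059 0.288]
1.1 [329.4 204.3] [0.642 0.059 0.301]
1.2 [325.1 202.7] [0.654 0.058 0.313]
1.3 [320.1 201.7] [0.666 0.058 0.323]
1.4 [314.7 201.2] [0.68  0.057 0.333]
```

The knob landmark puts the lid at about 1.2 rad, the pin lies in the wooden tray, and the arm touches nothing. I hand the job in.

```bash
python3 -c "
from workcell import bot; print(bot.job_done())"
```

```text
the job is handed in; nothing more can be done
None
```

The job is handed in. The pin lies inside the wooden tray. The lid stands open at about 1.2 rad (roughly 69 degrees, estimated from the knob's position in the image), and the catch was off, so the knob needed no turning. The arm is clear, and I saw nothing touch the bystanders. The interface returned no verdict.

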